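# Feed a source carrier along the fence of a counting bench with a push stick

## Task

Take the orange push stick from its rest and, touching the yellow source carrier with nothing but the stick's notched end, first square it flat against the fence while all of it is still short of the black line, then feed it along, kept flat on the fence and pressed to it, until it bears on the red end stop and the fence at once for about half a second. Press as firmly as a thumb would, some 5 to 10 N on fence and stop and never over 20 N; then draw the stick away without shifting the carrier, and leave the stick lying in both slots of its rest. Do not touch the counter tube, and leave the other things on the bench where they stand.

Things in the scene. Friction and masses are not known exactly. Their poses are not given: they have to be found in the camera images.
- rig: the counting bench: white deck plate 12 mm thick, 420 mm long along y, from x = -75 mm (robot's side) to +95 mm. Origin: its underside, mid-length. +y is the feed direction (loading end at -y, stop at +y); +x points across the deck to the fence. A black line across the deck at y = +10 mm ends the loading stretch. Fixed; its place and yaw differ from run to run
- fence_nominal (a point): nominal place of the aluminium fence (a rail 400 mm long along y, 14 mm thick, 25 mm tall, on the deck): this point is on the deck, mid-length, under the middle of the face that guides the carrier, at x = 30 mm of the rig. The rail is adjustable on slotted feet: its true face lies anywhere up to 8 mm either way in x, parallel to y, clamped. Find it by feel; no more than 20 N on it
- stop: red end stop, 60 x 16 x 25 mm. Origin: centre of its underside. Its face towards the loading end lies 8 mm from the origin on the -y side, i.e. at y = +150 mm of the rig. Rigid, not to be pressed with more than 20 N
- tube: the counter tube, an upright cylinder 36 mm across, 115 mm long, hanging over the seat of the carrier from a steel post (312 mm tall, behind the fence at x = 76, y = 110 mm of the rig). Origin: centre of its fragile window at the bottom, 66 mm above the bench top, 14 mm above the carrier's top. Not to be touched
- source_mid (a point): yellow carrier block, 50 mm along its x, 80 mm along y, 40 mm tall, 0.38 to 0.78 kg, loose on the deck at the loading end, askew by up to 0.2 rad and 4 to 44 mm off the fence; friction 0.45 to 0.75. This point: its centre, 20 mm above the deck; +y along the feed. Seated, its side lies flat on the fence and its front on the stop: centre at y = 110 mm of the rig, axes parallel to the rig's
- stick_mid (a point): orange push stick, a bar 16 mm wide and 24 mm tall as it lies in the rest, reaching 130 mm behind this point (black handle) and about 115 mm ahead; 0.15 kg. This point: middle of the bar's section, at the centre of mass, the best place to grip (across the 16 mm). +x points to the notched end
- stick_notch (a point): bottom of the V notch in the stick's end, 115 mm ahead of stick_mid, mid-height; the V opens forward, 110 degrees wide, 40 mm across the mouth, 14 mm deep, black lined. It is made to take the carrier's rear corner on the side away from the fence, with the stick level and about 45 degrees to the fence
- rest_mid (a point): the stick's rest: two blue posts, 60 mm either side of this point along x, each with an open-topped slot 24 mm wide, 14 mm deep. This point: where stick_mid lies when the stick is home (may be some mm off lengthwise), 44 mm above the bench top; x along the stick. Slot floors 32 mm, post tops 46 mm above the bench top; foot 180 x 60 x 8 mm. Fixed
- blank_mid (a point): grey spare carrier block, same shape as the yellow one (50 x 80 x 40 mm), origin at its centre; bystander
- flask_a: clear conical flask, 70 mm across, 104 mm tall, origin at the centre of its underside; bystander
- leadpot: dark lidded lead pot, 74 mm across, 94 mm tall, origin at the centre of its underside; bystander
- tin: flat brass-coloured round tin, 87 mm across, 30 mm tall, origin at the centre of its underside; bystander
Not all that is in view belongs to the job. What is shaped like the part that bears rest_mid but turquoise is not meant.

How it is judged:
By the outcome, as a careful person would: the job done as asked, in the order asked, and still so for the second after the job is handed in, with the robot touching nothing.
It also fails if it takes over 72 s, if anything falls off the work surface, if the arm or the gripper's body presses on something with over 40 N, if the wrist force passes 120 N, or if a joint passes its speed limit or range.

## Robot

A 6-joint arm with a two-finger parallel gripper is mounted at the origin on the work surface. World frame = base frame: x ahead of the robot, y to its left, z up, the work surface at z = 0. Lengths are in mm, angles in rad, forces in N, time in s.
With the tool pointing down it reaches from about 300 to 750 mm from the base axis. Payload 8.5 kg.
Tool frame: the origin (TCP) lies at the very end of the fingers, on their centre line; the grasp point (between the pads) lies 19 mm behind it; z points along the fingers, y is the line along which they close (so a half turn about z gives the same grasp; the last joint's range is limited). The gripper opens to 88 mm and grips with 3 to 60 N. Pads are 18 mm wide; open, the fingers measure 123 mm over their backs; the gripper's body (75 mm by 187 mm) begins 45 mm behind the grasp point.
Start: joints at [1.092, 0.381, 1.297, -0, 1.464, -0.215], TCP at [143.405, 530.957, 211.848] pointing down, gripper open.
Joint ranges: [-3.11, 3.11], [-0.89, 2.33], [0.22, 2.48], [-1.42, 4.56], [0.17, 2.85], [-2.88, 2.88]. Speed limits (rad/s): [2.39, 2.39, 3.14, 3.14, 3.14, 3.14].

## Interface

Orientations are given as a 3x3 rotation matrix whose columns are the frame's x, y, z axes.
In Python, from cell import status, viewer, ctrl, spotter gives the robot as it stands. The module is installed in compiled form; this text tells all that it offers.
- The arm moves only by the shell command python3 -m pendant 'ROWS' [OPENING]. ROWS is JSON, a list of rows, each a list of 2 entries, a list of its own where there are three numbers: the shift along the tool's x, y, z in cm, then the turn, a rotation vector about the tool's x, y, z in degrees. In form: [[[tx, ty, tz], [wx, wy, wz]], ...]. A call has 1 to 10 rows; each row is the pose to reach, as a shift and turn from the pose commanded when the call began, along the tool's axes at that moment; what a row does not reach only later rows make up. A row lasts 1/12 s, in which the tool goes at most 41.7 mm and 7.16 degrees, less where a joint would pass 70% of its speed; a pose out of reach is approached as far as the arm can. A call with a gripper value outside its range is refused whole. OPENING is the opening, from -1 (shut) to 1 (fully open), set as the call begins (- or left out, the last holds). The fingers move at their own pace and stop on an object; the grip force is fixed at half the most. Time passes only in rows, so rows that repeat a pose let the fingers close. It gives the time, the measured TCP pose, the force, the opening and the grip force at its end, in the units of the state.
- status.observe(): the state, without advancing time (a new reading comes with each control period).
- viewer.grab_frame(name): name is "scene" or "top" or "wrist"; returns a dict with "frame" (480x640x3 uint8, blue, green, red), "depth" (480x640 float32, mm along the optical axis (not along the pixel's ray), 0 where there is no reading), "intrinsics" (3x3 intrinsics, pixels), "extrinsics" (4x4, takes a point from world to camera coordinates). Camera axes: x right, y down, z forward; pixel columns grow to the right and rows downward; lengths in mm; the calibration is good to about 2 mm. The wrist camera is an equidistant fisheye: a pixel r from the principal point sees the ray r / f radians off the axis. A picture is of the moment at which its call begins.
- ctrl.hand_in(): hands the job in; it is judged then, once.
Trained networks look in a picture, given as the dict that the camera call returned (one of the last four; its "shot" number tells which), for a name from the list of things; names that differ only in an ending like _2 or _b are one class to them, and where a whole thing is asked for, a point or a joint stands for the part that bears it (a point fixed in the world has none). Each returns a list of dicts, best first, with "p" (0 to 1); they miss things now and then, are a little off and sometimes report something else, mostly with a low value. They report only what shows in the picture. A call takes as long as a camera call. They do not tell look-alikes from the thing itself.
- spotter.find_in(picture, name): "extent" ([left, top, right, bottom] in pixels, round what is visible of it).
- spotter.spot_point(picture, name): "point" ([column, row] in pixels: a listed point, or the origin of a listed thing).
The state is a dict: "time": time; "joint_pos": joint angles; "dq": joint speeds; "tau": joint torques, N m; "ee_pos": TCP position; "orientation": TCP orientation; "contact_force": force on the tool from outside, world axes, zero at the start; "torque": the same for the moment, N m; "finger_gap": opening from 0.0 (shut) to 1.0 (fully open); "finger_force": force on a finger pad.
Only numpy, scipy, OpenCV 4.12 (cv2) and the standard library are available. Lean on these libraries where they do the work, as an engineer would, in place of code of your own. Each camera call takes 0.05 s, during which the arm holds its last target. There are 200 camera calls.

## Working session

There is one attempt and no reset: what is moved stays moved. The work goes in short steps, Python scripts to look and compute and a shell command to move; the robot and the scene stay as the last step left them, time stands still between calls to the robot, and variables do not carry over. Pictures are saved under pics/ and viewed, at most 10 in all, crops included, and the job is handed in when it is done.

```bash
mkdir -p pics; cat > h.py <<'E'
import numpy as np, cv2
from cell import status, viewer, ctrl, spotter
def ray(pic,px):
    K=pic["intrinsics"];E=pic["extrinsics"];u,v=px
    d=np.array([(u-K[0,2])/K[0,0],(v-K[1,2])/K[1,1],1.0])
    R=E[:3,:3];c=-R.T@E[:3,3]
    return c,R.T@d
def atz(pic,px,z):
    c,d=ray(pic,px); return c+d*(z-c[2])/d[2]
def dep(pic,px):
    u,v=int(round(px[0])),int(round(px[1]))
    w=pic["depth"][max(v-1,0):v+2,max(u-1,0):u+2]; w=w[w>0]
    c,d=ray(pic,px); return c+d*np.median(w) if len(w) else None
def proj(pic,p):
    q=pic["extrinsics"]@np.append(p,1); q=pic["intrinsics"]@q[:3]; return q[:2]/q[2]
E
python3 - <<'E'
from h import *
np.set_printoptions(precision=1,suppress=True)
s=status.observe();print(s["time"],s["orientation"])
H={"rig":0,"fence_nominal":12,"stop":12,"tube":66,"source_mid":32,"stick_mid":44,"stick_notch":44,"rest_mid":44,"blank_mid":20,"flask_a":0,"leadpot":0,"tin":0}
for n in ["top","scene"]:
    p=viewer.grab_frame(n);cv2.imwrite(f"pics/{n}0.png",p["frame"])
    print(n,p["extrinsics"])
    for k,z in H.items():
        for r in spotter.spot_point(p,k)[:3]:
            print(k,round(r["p"],2),np.array(r["point"]),atz(p,r["point"],z),dep(p,r["point"]))
E
```

```text
0.0 [[-1.   0.3 -0. ]
 [ 0.3  1.  -0. ]
 [ 0.  -0.  -1. ]]
top [[  -0.    -1.     0.   -73.8]
 [  -1.     0.    -0.2  491.1]
 [   0.2   -0.    -1.  1370.9]
 [   0.     0.     0.     1. ]]
rig 0.94 [268.6 208.7] [578.9  36.8   0. ] [576.2  35.9  12. ]
fence_nominal 0.7 [269.2 196.8] [608.9  34.5  12. ] [608.5  34.4  13.7]
stop 0.45 [208.  211.8] [568.5 198.   12. ] [562.9 193.1  38.1]
stop 0.17 [355.9 140.7] [ 765.4 -201.6   12. ] [ 759.  -199.9   30.3]
tube 0.89 [220.9 208.4] [565.8 154.7  66. ] [558.8 149.5  97.7]
source_mid 0.92 [317.4 217.5] [547.6 -94.4  32. ] [543.3 -94.1  53.2]
stick_mid 0.62 [427.3 234.6] [ 498.6 -379.8   44. ] [ 496.9 -377.5   54.1]
stick_mid 0.5 [269.7 198.3] [597.2  30.8  44. ] [604.6  33.1  12.7]
rest_mid 0.81 [485.9 325.4] [ 264.7 -519.1   44. ] [ 264.7 -530.6    8.4]
rest_mid 0.81 [398.2 348.1] [ 209.4 -295.2   44. ] [ 207.9 -301.     7.5]
rest_mid 0.6 [424.2 235.4] [ 496.5 -371.6   44. ] [ 494.3 -368.7   57.3]
blank_mid 0.82 [163.6 280.4] [384.6 307.6  20. ] [383.1 302.8  38. ]
blank_mid 0.59 [137.5 186.4] [637.2 387.2  20. ] [622.4 369.   76.1]
flask_a
[... 1144 characters left out ...]
4.1 -291.9   17.2]
rest_mid 0.64 [185.8 291. ] [ 492.5 -366.    44. ] [ 506.3 -366.3   54.5]
rest_mid 0.64 [104.8 252.1] [ 278.4 -525.1   44. ] [ 217.  -534.     7.2]
blank_mid 0.73 [427.6 220.4] [377.1 304.1  20. ] [594.1 139.6 169.9]
flask_a 0.94 [482.5 249.6] [528.4 376.8   0. ] [545.3 359.8  14.5]
flask_a 0.59 [520. 272.] [640.8 399.    0. ] [663.5 371.4  22.9]
flask_a 0.36 [385.4 288.6] [584.   61.7   0. ] [625.   35.7  37.9]
leadpot 0.86 [518.  272.1] [639.5 394.1   0. ] [661.1 368.   21.7]
leadpot 0.69 [433.4 265.6] [545.  216.1   0. ] [576.6 190.4  27.7]
tin 0.63 [305.1 383. ] [ 772.1 -200.9    0. ] [ 795.8 -209.3   29.9]
tin 0.49 [518.6 273.5] [644.5 391.5   0. ] [661.7 370.6  17.4]
```

View pics/top0.png

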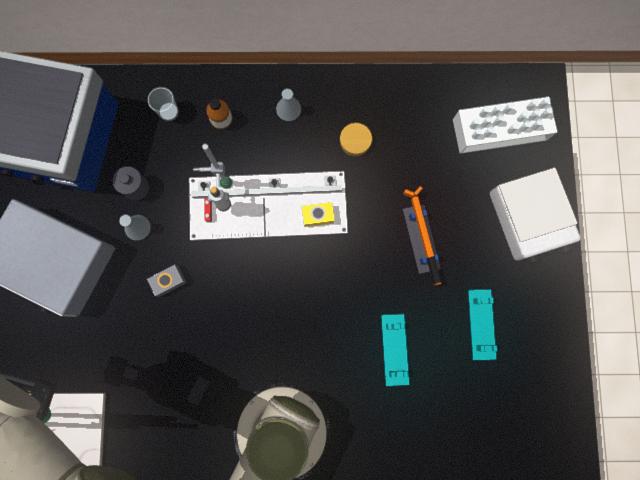

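View pics/scene0.png

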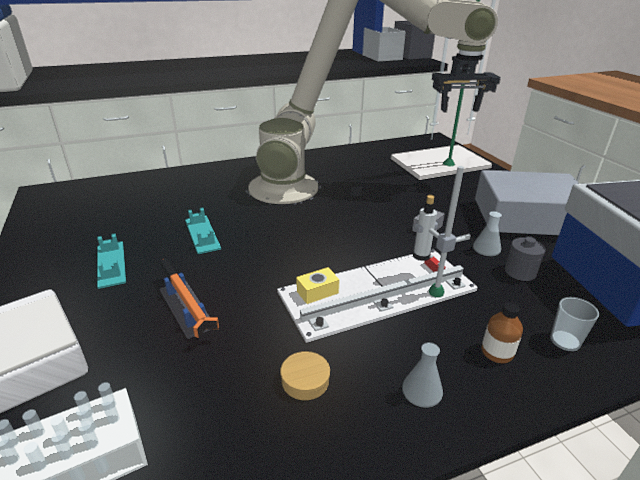

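The top view shows the rig around (268,205) and the yellow carrier at (318,213). The orange stick lies in its dark/blue rest from notch (413,192) to handle (437,283), and the two turquoise rests are decoys. The scene view agrees. Next I'll refine the positions by colour and depth.

```bash
python3 - <<'E'
from h import *
np.set_printoptions(precision=1,suppress=True)
p=viewer.grab_frame("top");f=p["frame"];hsv=cv2.cvtColor(f,cv2.COLOR_BGR2HSV)
s=viewer.grab_frame("scene")
def comp(m,box):
    z=np.zeros_like(m);l,t,r,b=box;z[t:b,l:r]=m[t:b,l:r];return z
def pts(m,z): 
    v,u=np.nonzero(m);return np.array([atz(p,(a,b),z)[:2] for a,b in zip(u,v)])
def rect(P): 
    r=cv2.minAreaRect(P.astype(np.float32));return np.array(r[0]),np.array(r[1]),r[2],cv2.boxPoints(r)
y=comp(cv2.inRange(hsv,(22,120,100),(35,255,255)),(295,195,340,232))
dd=p["depth"]
P=pts(y,52);print("yellow all",rect(P))
# top only via 3D height
v,u=np.nonzero(y);Q=np.array([dep(p,(a,b)) for a,b in zip(u,v)]);T=Q[Q[:,2]>45];print("top pts",len(T),rect(T[:,:2]),T[:,2].mean())
o=comp(cv2.inRange(hsv,(5,150,100),(18,255,255)),(398,180,445,290))
v,u=np.nonzero(o);Q=np.array([dep(p,(a,b)) for a,b in zip(u,v)]);T=np.array([atz(p,(a,b),56) for a,b in zip(u,v)])
bar=T[(v>212)][:,:2];c=bar.mean(0);w=np.linalg.svd(bar-c)[2][0];w*=np.sign(w[0]);t=(bar-c)@w
print("bar",c,w,"yaw",np.arctan2(w[1],w[0]),t.min(),t.max(),"zmed",np.median(Q[:,2]))
tt=(T[:,:2]-c)@w;print("orange extent along",tt.min(),tt.max(), "world far",c+w*tt.max())
bk=comp(cv2.inRange(hsv,(105,150,60),(125,255,255)),(398,195,450,285))
n,l,st,ce=cv2.connectedComponentsWithStats(bk)
for i in range(1,n):
    if st[i,4]>3: print("blue",st[i],ce[i],atz(p,ce[i],46))
wh=comp(cv2.inRange(hsv,(0,0,150),(179,60,255)),(180,165,355,248))
n,l,st,ce=cv2.connectedComponentsWithStats(wh);i=1+st[1:,4].argmax();print("deck",rect(pts((l==i).astype(np.uint8),12)))
for n in ["source_mid","stick_mid","stick_notch","rest_mid","stop","fence_nominal"]:
    print(n,[(round(r["p"],2),atz(p,r["point"],{"source_mid":32,"stop":12,"fence_nominal":12}.get(n,44))) for r in spotter.spot_point(p,n)[:2]])
a=cv2.resize(f[165:300,180:450],None,fx=2.9,fy=2.9,interpolation=cv2.INTER_CUBIC);cv2.imwrite("pics/crop1.png",a)
E
```

```text
yellow all (array([553.3, -95.1]), array([53.8, 79.3]), 7.464611053466797, array([[ 521.5,  -59.3],
       [ 531.8, -137.9],
       [ 585.1, -130.9],
       [ 574.8,  -52.3]], dtype=float32))
top pts 410 (array([555.8, -94.9]), array([50.6, 79.6]), 7.186620235443115, array([[ 525.7,  -58.6],
       [ 535.6, -137.5],
       [ 585.9, -131.2],
       [ 575.9,  -52.3]], dtype=float32)) 51.588924650317715
bar [ 493.  -369.7] [1.  0.2] yaw 0.2276551923198131 -127.36481901257835 63.986256718656165 zmed 54.73202148108794
orange extent along -127.36481901257835 131.85898808925586 world far [ 621.5 -339.9]
blue [423 210   4   6  15] [424.5 212.7] [ 556.4 -374.4   46. ]
blue [411 213   4   6  15] [412.6 215.3] [ 549.4 -342.9   46. ]
blue [435 255   3   5  14] [436.1 256.9] [ 439.9 -399.7   46. ]
blue [420 258   7   5  29] [423.4 260.1] [ 431.5 -366.6   46. ]
deck (array([590.1,  39.5]), array([176.5, 419.1]), 2.265582799911499, array([[ 493.6,  245.4],
       [ 510.2, -173.3],
       [ 686.6, -166.4],
       [ 670. ,  252.4]], dtype=float32))
source_mid [(0.83, array([554.3, -95.8,  32. ])), (0.41, array([ 749.6, -201.5,   32. ]))]
stick_mid [(0.64, array([ 504.4, -373.8,   44. ]))]
stick_notch [(0.63, array([ 606.3, -347.1,   44. ]))]
rest_mid [(0.79, array([ 209.7, -294.9,   44. ])), (0.77, array([ 267.2, -519.8,   44. ]))]
stop [(0.45, array([572.1, 205.1,  12. ]))]
fence_nominal [(0.88, array([608.4,  34.5,  12. ])), (0.36, array([383.7, 306. ,  12. ]))]
```

View pics/crop1.png

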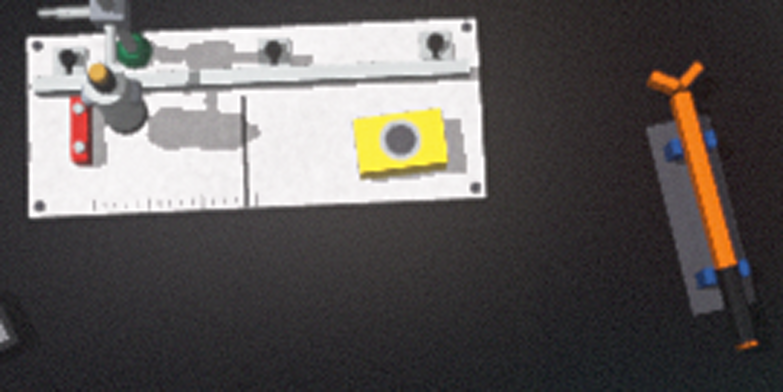

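The crop agrees: the red stop is at (80,130), the line at x≈245, and the yellow carrier at (400,140) is slightly askew. The blue posts are at (675,148)/(710,140) and (708,277)/(743,268), with the stick between them. Estimates:

| Item | Position (mm) | Yaw (rad) |
|---|---|---|
| Stick mid | (495.5, -369.5) | 0.22 |
| Rig origin | (577.5, 38) | 0.04 |
| Carrier's near rear corner | (535, -138) | – |

```bash
cat >> h.py <<'E'
from scipy.spatial.transform import Rotation as Ro
def pose(yaw):
    c,s=np.cos(yaw),np.sin(yaw); return np.array([[c,s,0],[s,-c,0],[0,0,-1.]])
def plan(x,y,z,yaw,frm=None):
    s=status.observe(); P,R=frm or (np.array(s["ee_pos"]),np.array(s["orientation"]))
    d=R.T@(np.array([x,y,z])-P)/10; w=Ro.from_matrix(R.T@pose(yaw)).as_rotvec(degrees=True)
    print("shift",d.round(3),"turn",w.round(2))
def st():
    s=status.observe();R=np.array(s["orientation"])
    print("t",round(s["time"],2),"p",np.round(s["ee_pos"],1),"yaw",round(np.arctan2(R[1,0],R[0,0]),4),"zt",R[:,2].round(4),"F",np.round(s["contact_force"],1),"gap",round(s["finger_gap"],3),"ff",np.round(s["finger_force"],1))
E
python3 -c "
from h import *
st();plan(495.5,-369.5,150,.22)"
```

```text
t 1.7 p [143.4 530.9 211.9] yaw 2.8778 zt [ 0. -0. -1.] F [1.2 0.1 0.2] gap 0.995 ff 0.0
shift [-57.469 -77.75    6.187] turn [  0.     0.   152.28]
```

```bash
python3 -m pendant '[[[-23,-31,0],[0,0,70]],[[-23,-31,0],[0,0,70]],[[-23,-31,0],[0,0,70]],[[-23,-31,0],[0,0,70]],[[-23,-31,0],[0,0,70]],[[-23,-31,0],[0,0,70]],[[-23,-31,0],[0,0,70]],[[-23,-31,0],[0,0,70]],[[-23,-31,0],[0,0,70]],[[-23,-31,0],[0,0,70]]]' 1
python3 -c "
from h import *
st();plan(495.5,-369.5,150,.22)"
```

```text
time: 2.53
ee_pos: [286.1, 167.9, 212.1]
orientation: [[-0.074, 0.997, 0.001], [0.997, 0.074, -0.001], [-0.001, 0.001, -1.0]]
contact_force: [0.4, 0.1, 0.9]
finger_gap: 1.001
finger_force: 0.0
t 2.53 p [286.1 167.9 212.1] yaw 1.6447 zt [ 1.3e-03 -9.0e-04 -1.0e+00] F [0.4 0.1 0.9] gap 1.001 ff 0.0
shift [-55.129  16.905   6.289] turn [ 0.1  -0.   81.63]
```

```bash
python3 -m pendant '[[[-38,11,2],[0,0,71]],[[-38,11,2],[0,0,71]],[[-38,11,2],[0,0,71]],[[-38,11,2],[0,0,71]],[[-38,11,2],[0,0,71]],[[-38,11,2],[0,0,71]],[[-38,11,2],[0,0,71]],[[-38,11,2],[0,0,71]],[[-38,11,2],[0,0,71]],[[-38,11,2],[0,0,71]]]'
python3 -c "
from h import *
st();plan(495.5,-369.5,150,.22)"
```

```text
time: 3.37
ee_pos: [427.5, -201.6, 191.4]
orientation: [[0.918, 0.397, 0.0], [0.397, -0.918, -0.001], [-0.0, 0.001, -1.0]]
contact_force: [0.2, 1.4, 0.4]
finger_gap: 0.998
finger_force: 0.0
t 3.37 p [ 427.5 -201.6  191.4] yaw 0.4081 zt [ 3.e-04 -8.e-04 -1.e+00] F [0.2 1.4 0.4] gap 0.998 ff 0.0
shift [-0.425 18.102  4.155] turn [ 0.05 -0.   10.78]
```

```bash
python3 -m pendant '[[[-0.4,18.1,4.15],[0,0,10.8]],[[-0.4,18.1,4.15],[0,0,10.8]],[[-0.4,18.1,4.15],[0,0,10.8]],[[-0.4,18.1,4.15],[0,0,10.8]],[[-0.4,18.1,4.15],[0,0,10.8]],[[-0.4,18.1,4.15],[0,0,10.8]],[[-0.4,18.1,4.15],[0,0,10.8]],[[-0.4,18.1,4.15],[0,0,10.8]]]'
python3 -c "
from h import *
st();plan(495.5,-369.5,25,.22)
p=viewer.grab_frame('wrist');cv2.imwrite('pics/w1.png',p['frame']);print(p['intrinsics'],p['extrinsics'])
K=p['intrinsics'];E=p['extrinsics'];s=status.observe()
def fp(P):
    q=E[:3,:3]@P+E[:3,3];r=np.hypot(q[0],q[1]);th=np.arctan2(r,q[2]);return (q[:2]/r*th*K[0,0]+K[:2,2]).round(0)
for t in (-130,-60,0,60,115): print(t,fp(np.array([495.5+t*np.cos(.22),-369.5+t*np.sin(.22),56])))
"
```

```text
time: 4.03
ee_pos: [496.0, -363.7, 150.7]
orientation: [[0.974, 0.227, -0.0], [0.227, -0.974, 0.0], [0.0, -0.0, -1.0]]
contact_force: [-0.9, -0.3, 0.1]
finger_gap: 1.003
finger_force: 0.0
t 4.03 p [ 496.  -363.7  150.7] yaw 0.2289 zt [-0.e+00  3.e-04 -1.e+00] F [-0.9 -0.3  0.1] gap 1.003 ff 0.0
shift [-0.183  0.555 12.567] turn [-0.02 -0.    0.51]
[[371.64829954   0.         320.25179534]
 [  0.         371.64829954 243.6061541 ]
 [  0.           0.           1.        ]] [[ 2.26507400e-01 -9.74008975e-01 -9.56089427e-04 -4.65121545e+02]
 [-9.41166531e-01 -2.19122377e-01  2.57276009e-01  3.67795995e+02]
 [-2.50798642e-01 -5.73750804e-02 -9.66337488e-01  4.33400833e+02]
 [ 0.00000000e+00  0.00000000e+00  0.00000000e+00  1.00000000e+00]]
-130 [327. 384.]
-60 [328. 313.]
0 [330. 239.]
60 [331. 158.]
115 [331.  82.]
```

View pics/w1.png

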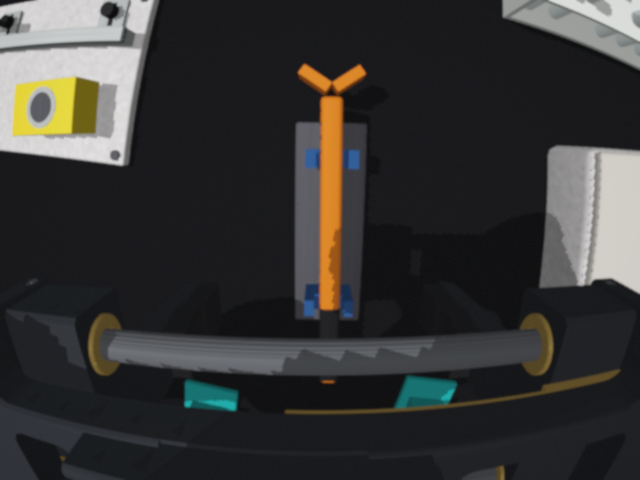

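The wrist view shows the bar at column 331, with the notch at (331,93), handle end at (327,381) and posts at rows 159 and 300, all as predicted. I'll descend and grip.

```bash
python3 -m pendant '[[[0,0,3],[0,0,0]],[[0,0,6],[0,0,0]],[[0,0,9],[0,0,0]],[[0,0,11],[0,0,0]],[[0,0,12.5],[0,0,0]],[[0,0,12.5],[0,0,0]],[[0,0,12.5],[0,0,0]]]'; python3 -c "
from h import *
st();plan(495.5,-369.5,25,.22)"
python3 -m pendant '[[[0,0,0],[0,0,0]],[[0,0,0],[0,0,0]],[[0,0,0],[0,0,0]],[[0,0,0],[0,0,0]],[[0,0,0],[0,0,0]],[[0,0,0],[0,0,0]],[[0,0,0],[0,0,0]],[[0,0,0],[0,0,0]],[[0,0,0],[0,0,0]],[[0,0,0],[0,0,0]]]' -1;python3 -c "
from h import *
st()"
```

```text
time: 4.67
ee_pos: [496.3, -363.9, 26.1]
orientation: [[0.974, 0.227, -0.0], [0.227, -0.974, 0.0], [-0.0, -0.0, -1.0]]
contact_force: [-0.0, -0.0, 0.1]
finger_gap: 1.0
finger_force: 0.0
t 4.67 p [ 496.3 -363.9   26.1] yaw 0.2293 zt [-0.e+00  1.e-04 -1.e+00] F [-0.  -0.   0.1] gap 1.0 ff 0.0
shift [-0.205  0.531  0.108] turn [-0.    0.    0.53]
time: 5.5
ee_pos: [496.3, -364.9, 25.5]
orientation: [[0.974, 0.226, 0.0], [0.226, -0.974, -0.001], [0.0, 0.001, -1.0]]
contact_force: [0.6, -0.9, 1.2]
finger_gap: 0.27
finger_force: 0.7
t 5.5 p [ 496.3 -364.9   25.5] yaw 0.2283 zt [ 3.e-04 -6.e-04 -1.e+00] F [ 0.6 -0.9  1.2] gap 0.27 ff 0.7
```

```bash
python3 -m pendant '[[[0,0.2,0],[0,0,0]],[[0,0.4,0],[0,0,0]],[[0,0.4,0],[0,0,0]],[[0,0.4,0],[0,0,0]],[[0,0.4,0],[0,0,0]],[[0,0.4,0],[0,0,0]],[[0,0.4,0],[0,0,0]],[[0,0.4,0],[0,0,0]]]' -1;python3 -c "
from h import *
st()"
```

```text
time: 6.17
ee_pos: [497.1, -368.5, 25.4]
orientation: [[0.974, 0.226, 0.0], [0.226, -0.974, 0.0], [0.0, 0.0, -1.0]]
contact_force: [-0.8, 2.0, 3.4]
finger_gap: 0.173
finger_force: 29.5
t 6.17 p [ 497.1 -368.5   25.4] yaw 0.2284 zt [ 0.  0. -1.] F [-0.8  2.   3.4] gap 0.173 ff 29.5
```

```bash
python3 -m pendant '[[[0,0,-0.5],[0,0,0]],[[0,0,-1.5],[0,0,0]],[[0,0,-3],[0,0,0]],[[0,0,-5],[0,0,0]],[[0,0,-7],[0,0,0]],[[0,0,-7],[0,0,0]],[[0,0,-7],[0,0,0]],[[0,0,-7],[0,0,0]]]';python3 -c "
from h import *
st();plan(430,-252,95,.825)"
```

```text
time: 6.83
ee_pos: [496.7, -368.2, 94.3]
orientation: [[0.974, 0.226, -0.001], [0.226, -0.974, 0.001], [-0.001, -0.001, -1.0]]
contact_force: [-0.6, 0.1, -2.1]
finger_gap: 0.172
finger_force: 29.5
t 6.83 p [ 496.7 -368.2   94.3] yaw 0.2284 zt [-0.0012  0.0012 -1.    ] F [-0.6  0.1 -2.1] gap 0.172 ff 29.5
shift [ -3.866 -12.826  -0.049] turn [-9.000e-02  2.000e-02 -3.419e+01]
```

```bash
python3 -m pendant '[[[-1,-2.5,0],[0,0,-6]],[[-1.6,-5,0],[0,0,-12]],[[-2.2,-7.5,0],[0,0,-18]],[[-2.8,-10,0],[0,0,-24]],[[-3.4,-12,0],[0,0,-30]],[[-3.9,-12.8,0],[0,0,-34.2]],[[-3.9,-12.8,0],[0,0,-34.2]],[[-3.9,-12.8,0],[0,0,-34.2]],[[-3.9,-12.8,0],[0,0,-34.2]],[[-3.9,-12.8,0],[0,0,-34.2]]]';python3 -c "
from h import *
st();plan(430,-252,18,.825)
p=viewer.grab_frame('wrist');cv2.imwrite('pics/w2.png',p['frame'])
K=p['intrinsics'];E=p['extrinsics'];s=status.observe()
def fp(P):
    q=E[:3,:3]@P+E[:3,3];r=np.hypot(q[0],q[1]);th=np.arctan2(r,q[2]);return (q[:2]/r*th*K[0,0]+K[:2,2]).round(0)
P=np.array(s['ee_pos']);R=np.array(s['orientation'])
for t in (115,129): print(t,fp(P+R@[t,0,-19.]))
print('corner',fp(np.array([535,-138,52.])),fp(np.array([525.5,-58.5,52.])),fp(np.array([585.5,-131,52.])))
"
```

```text
time: 7.67
ee_pos: [430.5, -253.4, 95.0]
orientation: [[0.68, 0.733, -0.0], [0.733, -0.68, 0.0], [-0.0, -0.0, -1.0]]
contact_force: [-0.1, -0.7, -1.6]
finger_gap: 0.171
finger_force: 29.5
t 7.67 p [ 430.5 -253.4   95. ] yaw 0.8233 zt [-1.e-04  0.e+00 -1.e+00] F [-0.1 -0.7 -1.6] gap 0.171 ff 29.5
shift [ 0.072 -0.135  7.697] turn [-0.   0.  -0.1]
115 [322.  34.]
129 [322.   4.]
corner [319.   2.] [222. -61.] [372. -51.]
```

View pics/w2.png

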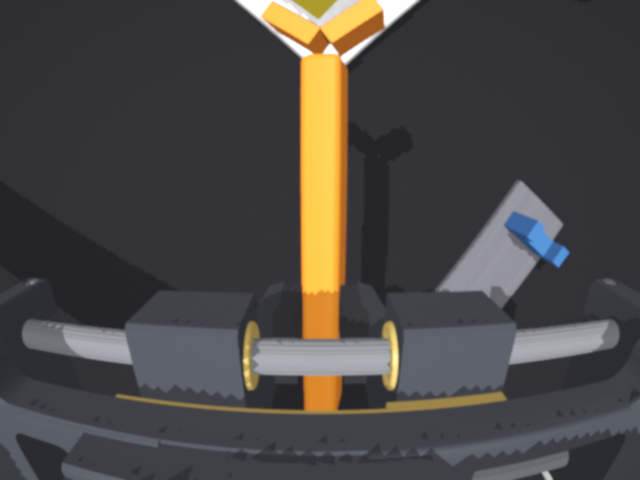

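The view shows the notch at (323,45), centred on the bar, with the carrier corner dead ahead at about (319,5). I'll lower and approach.

```bash
python3 -m pendant '[[[0,0,2.5],[0,0,0]],[[0,0,5],[0,0,0]],[[0,0,7],[0,0,0]],[[0,0,7.7],[0,0,0]],[[0.5,0,7.7],[0,0,0]],[[1.2,0,7.7],[0,0,0]],[[2,0,7.7],[0,0,0]],[[2.6,0,7.7],[0,0,0]],[[3,0,7.7],[0,0,0]],[[3.2,0,7.7],[0,0,0]]]'; python3 -m pendant '[[[0,0,0],[0,0,0]],[[0.2,0,0],[0,0,0]],[[0.4,0,0],[0,0,0]]]'|grep -E "pos|contact" ;  python3 -m pendant '[[[0.2,0,0],[0,0,0]],[[0.4,0,0],[0,0,0]],[[0.6,0,0],[0,0,0]]]'|grep -E "pos|contact";python3 -m pendant '[[[0.2,0,0],[0,0,0]],[[0.4,0,0],[0,0,0]],[[0.6,0,0],[0,0,0]]]'|grep -E "pos|contact";  python3 -c "
from h import *
st()"
```

```text
time: 8.55
ee_pos: [452.6, -228.6, 19.0]
orientation: [[0.678, 0.735, 0.001], [0.735, -0.678, -0.001], [0.0, 0.001, -1.0]]
contact_force: [0.9, 0.5, -1.8]
finger_gap: 0.172
finger_force: 29.5
ee_pos: [454.6, -226.3, 18.4]
contact_force: [-0.5, -0.9, -1.7]
ee_pos: [458.6, -221.9, 18.4]
contact_force: [-1.8, -1.3, -0.8]
ee_pos: [462.8, -217.5, 18.4]
contact_force: [-1.4, -1.1, -0.0]
t 9.3 p [ 462.8 -217.5   18.4] yaw 0.8251 zt [-0.e+00 -3.e-04 -1.e+00] F [-1.4 -1.1 -0. ] gap 0.175 ff 29.5
```

```bash
python3 -m pendant '[[[0.2,0,0],[0,0,0]],[[0.4,0,0],[0,0,0]],[[0.6,0,0],[0,0,0]],[[0.8,0,0],[0,0,0]],[[1,0,0],[0,0,0]],[[1.2,0,0],[0,0,0]],[[1.4,0,0],[0,0,0]],[[1.6,0,0],[0,0,0]]]'|grep -E "pos|contact" ;  python3 -m pendant '[[[0.2,0,0],[0,0,0]],[[0.4,0,0],[0,0,0]]]'|grep -E "pos|contact";  python3 -c "
from h import *
st()
p=viewer.grab_frame('top');f=p['frame'];hsv=cv2.cvtColor(f,cv2.COLOR_BGR2HSV)
y=cv2.inRange(hsv,(22,120,100),(35,255,255));y[:195]=0;y[235:]=0;y[:,:240]=0;y[:,340:]=0
v,u=np.nonzero(y);Q=np.array([dep(p,(a,b)) for a,b in zip(u,v)]);T=Q[Q[:,2]>47]
print(len(T),cv2.minAreaRect(T[:,:2].astype(np.float32)),T[:,2].mean())
"
```

```text
ee_pos: [473.7, -205.5, 18.3]
contact_force: [-2.0, -2.7, -1.1]
ee_pos: [476.4, -202.6, 18.3]
contact_force: [-1.5, -1.9, -1.3]
t 10.13 p [ 476.4 -202.6   18.3] yaw 0.8253 zt [-1.e-04  0.e+00 -1.e+00] F [-1.5 -1.9 -1.3] gap 0.176 ff 29.5
399 ((570.9615478515625, -75.75135040283203), (50.74895477294922, 79.33349609375), 12.846868515014648) 51.57677542386593
```

The carrier is 0.18 rad off the rig with its nose away from the fence, at the V's free limit. I'll turn the stick 8° clockwise about the notch to help square it, then keep pushing.

```bash
python3 -m pendant '[[[0.01,-0.4,0],[0,0,2]],[[0.03,-0.8,0],[0,0,4]],[[0.06,-1.2,0],[0,0,6]],[[0.11,-1.6,0],[0,0,8]],[[0.11,-1.6,0],[0,0,8]]]'|grep -E "pos|contact" ;  python3 -m pendant '[[[0.15,-0.02,0],[0,0,0]],[[0.3,-0.04,0],[0,0,0]],[[0.45,-0.06,0],[0,0,0]]]'|grep -E "pos|contact"; python3 -m pendant '[[[0.15,-0.02,0],[0,0,0]],[[0.3,-0.04,0],[0,0,0]]]'|grep -E "pos|contact"; python3 -c "
from h import *
st()"
```

```text
ee_pos: [464.7, -190.4, 18.3]
contact_force: [-2.1, -1.4, -1.8]
ee_pos: [468.7, -187.9, 18.4]
contact_force: [-2.2, -2.8, -2.0]
ee_pos: [470.7, -185.6, 18.4]
contact_force: [-2.0, -3.4, -0.8]
t 11.02 p [ 470.7 -185.6   18.4] yaw 0.6859 zt [ 2.e-04 -1.e-04 -1.e+00] F [-2.  -3.4 -0.8] gap 0.172 ff 29.5
```

```bash
for i in 1; do python3 -m pendant '[[[0.15,-0.02,0],[0,0,0]],[[0.3,-0.04,0],[0,0,0]]]'|grep -E "pos|contact"; python3 -m pendant '[[[0.15,-0.02,0],[0,0,0]],[[0.3,-0.04,0],[0,0,0]]]'|grep -E "pos|contact"; python3 -m pendant '[[[0.15,-0.02,0],[0,0,0]],[[0.3,-0.04,0],[0,0,0]]]'|grep -E "pos|contact"; done; python3 -c "
from h import *
st()
p=viewer.grab_frame('top');f=p['frame'];hsv=cv2.cvtColor(f,cv2.COLOR_BGR2HSV)
y=cv2.inRange(hsv,(22,120,100),(35,255,255));y[:185]=0;y[235:]=0;y[:,:240]=0;y[:,340:]=0
v,u=np.nonzero(y);Q=np.array([dep(p,(a,b)) for a,b in zip(u,v)]);T=Q[Q[:,2]>47]
print(len(T),cv2.minAreaRect(T[:,:2].astype(np.float32)),T[:,2].mean())
"
```

```text
ee_pos: [472.7, -183.3, 18.3]
contact_force: [-1.4, -2.2, -1.5]
ee_pos: [474.7, -181.1, 18.3]
contact_force: [-1.6, -2.4, -1.7]
ee_pos: [476.7, -178.8, 18.3]
contact_force: [-2.0, -2.4, -0.8]
t 11.52 p [ 476.7 -178.8   18.3] yaw 0.6858 zt [-2.e-04 -0.e+00 -1.e+00] F [-2.  -2.4 -0.8] gap 0.175 ff 29.5
403 ((583.9525756835938, -63.976932525634766), (50.74937057495117, 79.9436264038086), 15.552644729614258) 52.128220671032636
```

```bash
python3 -c "
from h import *
p=viewer.grab_frame('wrist');f=p['frame'];cv2.imwrite('pics/w3.png',f)
"
```

```text
(no output)
```

View pics/w3.png

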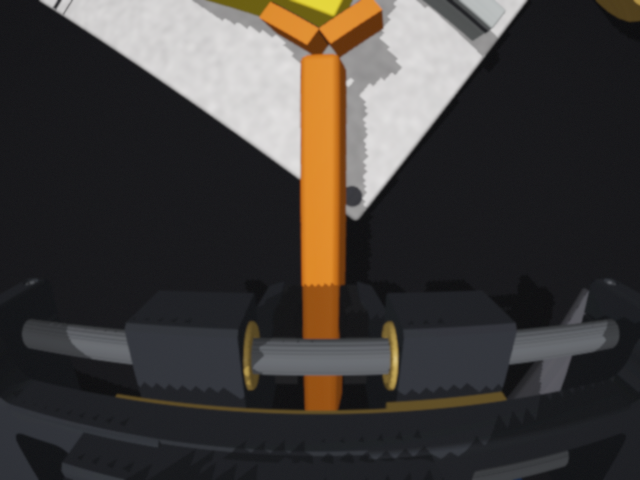

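The stick hasn't moved in the grip. Its bar is still at column 323, but the left prong now bears on the carrier's side, so turning it clockwise was counterproductive. A push along +y at the rear-left corner turns the carrier clockwise, so I'll set the stick back to 45° and push along the feed.

```bash
python3 -m pendant '[[[0.01,0.4,0],[0,0,-2]],[[0.03,0.8,0],[0,0,-4]],[[0.06,1.2,0],[0,0,-6]],[[0.11,1.6,0],[0,0,-8]],[[0.11,1.6,0],[0,0,-8]]]'|grep -E "pos|contact" ;  python3 -m pendant '[[[0.1,-0.1,0],[0,0,0]],[[0.2,-0.2,0],[0,0,0]],[[0.3,-0.3,0],[0,0,0]],[[0.4,-0.4,0],[0,0,0]]]'|grep -E "pos|contact"; python3 -m pendant '[[[0.1,-0.1,0],[0,0,0]],[[0.2,-0.2,0],[0,0,0]],[[0.3,-0.3,0],[0,0,0]],[[0.4,-0.4,0],[0,0,0]]]'|grep -E "pos|contact"; cat >>h.py <<'E'
RO=np.array([577.5,38.]);RY=.04
def rig(p): 
    d=np.array(p[:2])-RO;c,s=np.cos(RY),np.sin(RY);return np.array([c*d[0]+s*d[1],-s*d[0]+c*d[1]])
def look():
    st();s=status.observe();R=np.array(s["orientation"]);n=np.array(s["ee_pos"])+R@[115,0,-19.];print("notch rig",rig(n).round(1))
    p=viewer.grab_frame('top');hsv=cv2.cvtColor(p["frame"],cv2.COLOR_BGR2HSV)
    y=cv2.inRange(hsv,(22,120,100),(35,255,255));y[:180]=0;y[235:]=0;y[:,:195]=0;y[:,340:]=0
    v,u=np.nonzero(y);Q=np.array([dep(p,(a,b)) for a,b in zip(u,v)]);T=Q[Q[:,2]>47]
    r=cv2.minAreaRect(T[:,:2].astype(np.float32));B=cv2.boxPoints(r)
    print(len(T),"size",np.round(r[1],1),"ang",round(r[2],1),"c rig",rig(r[0]).round(1),"corners rig",[list(rig(b).round(1)) for b in B])
    return p
E
python3 -c "
from h import *
look()"
```

```text
ee_pos: [488.3, -190.9, 18.4]
contact_force: [0.4, -0.9, -1.2]
ee_pos: [487.2, -184.8, 18.4]
contact_force: [-2.8, -3.2, -1.5]
ee_pos: [487.0, -179.1, 18.3]
contact_force: [-1.8, -2.9, -0.7]
t 12.7 p [ 487.  -179.1   18.3] yaw 0.8253 zt [-3.e-04  1.e-04 -1.e+00] F [-1.8 -2.9 -0.7] gap 0.173 ff 29.5
notch rig [ -17.7 -132. ]
402 size [52.1 79.2] ang 10.0 c rig [  5.1 -92.8] corners rig [[np.float64(-26.0), np.float64(-57.1)], [np.float64(-15.4), np.float64(-135.5)], [np.float64(36.2), np.float64(-128.6)], [np.float64(25.6), np.float64(-50.1)]]
```

```bash
python3 -m pendant '[[[0.1,-0.1,0],[0,0,0]],[[0.2,-0.2,0],[0,0,0]],[[0.3,-0.3,0],[0,0,0]],[[0.4,-0.4,0],[0,0,0]],[[0.5,-0.5,0],[0,0,0]],[[0.6,-0.6,0],[0,0,0]],[[0.7,-0.7,0],[0,0,0]],[[0.8,-0.8,0],[0,0,0]]]'|grep -E "pos|contact"; python3 -m pendant '[[[0.15,0,0],[0,0,0]],[[0.3,0,0],[0,0,0]],[[0.45,0,0],[0,0,0]]]'|grep -E "pos|contact"; python3 -m pendant '[[[0.15,0,0],[0,0,0]],[[0.3,0,0],[0,0,0]]]'|grep -E "pos|contact"; 
python3 -c "
from h import *
look()"
```

```text
ee_pos: [486.7, -167.8, 18.3]
contact_force: [-2.6, -2.5, -1.2]
ee_pos: [489.5, -164.8, 18.3]
contact_force: [-9.6, -9.3, -1.5]
ee_pos: [490.3, -163.4, 18.1]
contact_force: [-13.6, -12.8, 0.2]
t 13.83 p [ 490.3 -163.4   18.1] yaw 0.8263 zt [-0.0039 -0.0016 -1.    ] F [-13.6 -12.8   0.2] gap 0.168 ff 29.4
notch rig [ -13.9 -116.3]
400 size [51.2 78.8] ang 1.5 c rig [ 10.  -77.5] corners rig [[np.float64(-15.0), np.float64(-37.7)], [np.float64(-16.1), np.float64(-116.5)], [np.float64(35.1), np.float64(-117.2)], [np.float64(36.2), np.float64(-38.5)]]
```

The carrier is flat on the fence (rig yaw within about 1°, fence face at x≈36) with its front at y≈-38, well short of the line. I'll ease the press and feed.

```bash
python3 -m pendant '[[[0.05,-0.18,0],[0,0,0]],[[0.1,-0.36,0],[0,0,0]],[[0.2,-0.54,0],[0,0,0]],[[0.36,-0.7,0],[0,0,0]]]'|grep -E "pos|contact"; python3 -m pendant '[[[0.14,-0.14,0],[0,0,0]],[[0.28,-0.28,0],[0,0,0]],[[0.42,-0.42,0],[0,0,0]],[[0.56,-0.56,0],[0,0,0]]]'|grep -E "pos|contact"; python3 -m pendant '[[[0.14,-0.14,0],[0,0,0]],[[0.28,-0.28,0],[0,0,0]],[[0.42,-0.42,0],[0,0,0]],[[0.56,-0.56,0],[0,0,0]]]'|grep -E "pos|contact"; 
python3 -c "
from h import *
look()"
```

```text
ee_pos: [488.4, -155.8, 18.3]
contact_force: [-6.7, -8.2, -1.3]
ee_pos: [488.1, -147.8, 18.3]
contact_force: [-5.8, -8.4, -1.1]
ee_pos: [487.8, -139.9, 18.3]
contact_force: [-6.7, -8.3, -0.9]
t 14.88 p [ 487.8 -139.9   18.3] yaw 0.8255 zt [-0.0018 -0.001  -1.    ] F [-6.7 -8.3 -0.9] gap 0.173 ff 29.4
notch rig [-15.4 -92.8]
394 size [50.1 78.9] ang 2.2 c rig [ 10.7 -56.2] corners rig [[np.float64(-14.3), np.float64(-16.7)], [np.float64(-14.3), np.float64(-95.7)], [np.float64(35.7), np.float64(-95.7)], [np.float64(35.8), np.float64(-16.8)]]
```

```bash
python3 -m pendant '[[[0.14,-0.14,0],[0,0,0]],[[0.28,-0.28,0],[0,0,0]],[[0.42,-0.42,0],[0,0,0]],[[0.56,-0.56,0],[0,0,0]],[[0.7,-0.7,0],[0,0,0]],[[0.84,-0.84,0],[0,0,0]],[[0.98,-0.98,0],[0,0,0]],[[1.12,-1.12,0],[0,0,0]],[[1.26,-1.26,0],[0,0,0]],[[1.4,-1.4,0],[0,0,0]]]'|grep -E "pos|contact"; python3 -m pendant '[[[0.14,-0.14,0],[0,0,0]],[[0.28,-0.28,0],[0,0,0]],[[0.42,-0.42,0],[0,0,0]],[[0.56,-0.56,0],[0,0,0]],[[0.7,-0.7,0],[0,0,0]],[[0.84,-0.84,0],[0,0,0]],[[0.98,-0.98,0],[0,0,0]],[[1.12,-1.12,0],[0,0,0]],[[1.26,-1.26,0],[0,0,0]],[[1.4,-1.4,0],[0,0,0]]]'|grep -E "pos|contact";
python3 -c "
from h import *
look()"
```

```text
ee_pos: [486.9, -120.0, 18.2]
contact_force: [-6.8, -7.7, -0.5]
ee_pos: [486.0, -100.1, 18.2]
contact_force: [-6.7, -8.1, -0.3]
t 16.6 p [ 486.  -100.1   18.2] yaw 0.8255 zt [-2.2e-03 -7.0e-04 -1.0e+00] F [-6.7 -8.1 -0.3] gap 0.172 ff 29.4
notch rig [-15.6 -53. ]
402 size [51.3 79.5] ang 2.6 c rig [ 10.1 -16.4] corners rig [[np.float64(-15.8), np.float64(23.1)], [np.float64(-15.4), np.float64(-56.3)], [np.float64(36.0), np.float64(-56.0)], [np.float64(35.5), np.float64(23.4)]]
```

```bash
python3 -m pendant '[[[0.14,-0.14,0],[0,0,0]],[[0.28,-0.28,0],[0,0,0]],[[0.42,-0.42,0],[0,0,0]],[[0.56,-0.56,0],[0,0,0]],[[0.7,-0.7,0],[0,0,0]],[[0.84,-0.84,0],[0,0,0]],[[0.98,-0.98,0],[0,0,0]],[[1.12,-1.12,0],[0,0,0]],[[1.26,-1.26,0],[0,0,0]],[[1.4,-1.4,0],[0,0,0]]]'|grep -E "pos|contact"; python3 -m pendant '[[[0.14,-0.14,0],[0,0,0]],[[0.28,-0.28,0],[0,0,0]],[[0.42,-0.42,0],[0,0,0]],[[0.56,-0.56,0],[0,0,0]],[[0.7,-0.7,0],[0,0,0]],[[0.84,-0.84,0],[0,0,0]],[[0.98,-0.98,0],[0,0,0]],[[1.12,-1.12,0],[0,0,0]],[[1.26,-1.26,0],[0,0,0]],[[1.4,-1.4,0],[0,0,0]]]'|grep -E "pos|contact";python3 -m pendant '[[[0.14,-0.14,0],[0,0,0]],[[0.28,-0.28,0],[0,0,0]],[[0.42,-0.42,0],[0,0,0]],[[0.56,-0.56,0],[0,0,0]],[[0.7,-0.7,0],[0,0,0]],[[0.84,-0.84,0],[0,0,0]],[[0.98,-0.98,0],[0,0,0]],[[1.12,-1.12,0],[0,0,0]],[[1.26,-1.26,0],[0,0,0]],[[1.4,-1.4,0],[0,0,0]]]'|grep -E "pos|contact"
python3 -c "
from h import *
st()"
```

```text
ee_pos: [485.2, -80.3, 18.2]
contact_force: [-7.2, -7.9, -0.7]
ee_pos: [484.3, -60.4, 18.1]
contact_force: [-5.9, -7.4, -1.4]
ee_pos: [483.5, -40.6, 18.1]
contact_force: [-7.5, -7.7, -0.6]
t 19.15 p [483.5 -40.6  18.1] yaw 0.8255 zt [-2.7e-03 -5.0e-04 -1.0e+00] F [-7.5 -7.7 -0.6] gap 0.171 ff 29.4
```

```bash
python3 -m pendant '[[[0.14,-0.14,0],[0,0,0]],[[0.28,-0.28,0],[0,0,0]],[[0.42,-0.42,0],[0,0,0]],[[0.56,-0.56,0],[0,0,0]],[[0.7,-0.7,0],[0,0,0]],[[0.84,-0.84,0],[0,0,0]],[[0.98,-0.98,0],[0,0,0]],[[1.12,-1.12,0],[0,0,0]],[[1.26,-1.26,0],[0,0,0]],[[1.4,-1.4,0],[0,0,0]]]'|grep -E "pos|contact"; python3 -m pendant '[[[0.14,-0.14,0],[0,0,0]],[[0.28,-0.28,0],[0,0,0]],[[0.42,-0.42,0],[0,0,0]],[[0.56,-0.56,0],[0,0,0]],[[0.7,-0.7,0],[0,0,0]],[[0.84,-0.84,0],[0,0,0]],[[0.98,-0.98,0],[0,0,0]],[[1.12,-1.12,0],[0,0,0]],[[1.26,-1.26,0],[0,0,0]],[[1.4,-1.4,0],[0,0,0]]]'|grep -E "pos|contact";python3 -m pendant '[[[0.14,-0.14,0],[0,0,0]],[[0.28,-0.28,0],[0,0,0]],[[0.42,-0.42,0],[0,0,0]],[[0.56,-0.56,0],[0,0,0]],[[0.7,-0.7,0],[0,0,0]]]'|grep -E "pos|contact"
python3 -c "
from h import *
look()"
```

```text
ee_pos: [482.6, -20.8, 18.1]
contact_force: [-6.2, -7.6, -1.4]
ee_pos: [481.8, -1.0, 18.1]
contact_force: [-5.9, -7.8, -1.3]
ee_pos: [481.3, 8.9, 18.1]
contact_force: [-6.0, -7.5, -0.7]
t 21.23 p [481.3   8.9  18.1] yaw 0.8255 zt [-3.1e-03 -5.0e-04 -1.0e+00] F [-6.  -7.5 -0.7] gap 0.176 ff 29.5
notch rig [-15.9  56.1]
206 size [114.1  76. ] ang 66.2 c rig [-0.8 68.1] corners rig [[np.float64(-60.0), np.float64(33.5)], [np.float64(8.3), np.float64(0.1)], [np.float64(58.4), np.float64(102.6)], [np.float64(-9.8), np.float64(136.0)]]
```

```bash
python3 -m pendant '[[[0.1,-0.1,0],[0,0,0]],[[0.2,-0.2,0],[0,0,0]],[[0.3,-0.3,0],[0,0,0]],[[0.4,-0.4,0],[0,0,0]],[[0.5,-0.5,0],[0,0,0]],[[0.6,-0.6,0],[0,0,0]],[[0.7,-0.7,0],[0,0,0]]]'|grep -E "pos|contact"; python3 -m pendant '[[[0.07,-0.07,0],[0,0,0]],[[0.14,-0.14,0],[0,0,0]]]'|grep -E "pos|contact"; python3 -m pendant '[[[0.07,-0.07,0],[0,0,0]],[[0.14,-0.14,0],[0,0,0]]]'|grep -E "pos|contact"
```

```text
ee_pos: [480.9, 18.8, 18.1]
contact_force: [-5.5, -7.3, -0.5]
ee_pos: [480.8, 20.8, 18.1]
contact_force: [-5.3, -7.7, 0.1]
ee_pos: [480.7, 22.7, 18.0]
contact_force: [-5.4, -7.3, -0.0]
```

```bash
python3 -c "
from h import *
st()"
```

```text
t 22.2 p [480.7  22.7  18. ] yaw 0.8255 zt [-3.3e-03 -5.0e-04 -1.0e+00] F [-5.4 -7.3 -0. ] gap 0.176 ff 29.5
```

```bash
python3 -m pendant '[[[0.1,-0.04,0],[0,0,0]],[[0.17,-0.11,0],[0,0,0]]]'|grep -E "pos|contact"; python3 -m pendant '[[[0.1,-0.04,0],[0,0,0]],[[0.17,-0.11,0],[0,0,0]]]'|grep -E "pos|contact"; python3 -c "
from h import *
st()"
```

```text
ee_pos: [480.9, 24.7, 18.0]
contact_force: [-6.8, -7.8, -0.8]
ee_pos: [481.0, 26.6, 17.9]
contact_force: [-7.2, -8.9, -1.1]
t 22.53 p [481.   26.6  17.9] yaw 0.8257 zt [-4.3e-03 -7.0e-04 -1.0e+00] F [-7.2 -8.9 -1.1] gap 0.173 ff 29.4
```

```bash
python3 -m pendant '[[[0.07,-0.07,0],[0,0,0]],[[0.14,-0.14,0],[0,0,0]]]'|grep -E "pos|contact"; python3 -m pendant '[[[0.04,-0.04,0],[0,0,0]],[[0.07,-0.07,0],[0,0,0]]]'|grep -E "pos|contact"; python3 -c "
from h import *
st()"
```

```text
ee_pos: [479.9, 28.1, 17.7]
contact_force: [-12.3, -15.8, 0.1]
ee_pos: [479.2, 28.8, 17.6]
contact_force: [-13.9, -17.0, 1.1]
t 22.87 p [479.2  28.8  17.6] yaw 0.826 zt [-0.0082 -0.002  -1.    ] F [-13.9 -17.    1.1] gap 0.173 ff 29.9
```

```bash
python3 -m pendant '[[[-0.06,-0.06,0],[0,0,0]],[[-0.12,-0.12,0],[0,0,0]],[[-0.12,-0.12,0],[0,0,0]]]'|grep -E "pos|contact"; python3 -c "
from h import *
st()"
```

```text
ee_pos: [478.8, 29.0, 17.9]
contact_force: [-8.4, -12.2, -0.8]
t 23.12 p [478.8  29.   17.9] yaw 0.8252 zt [-0.0049 -0.0012 -1.    ] F [ -8.4 -12.2  -0.8] gap 0.174 ff 29.8
```

```bash
python3 -m pendant '[[[0.05,-0.07,0],[0,0,0]],[[0.05,-0.07,0],[0,0,0]],[[0.05,-0.07,0],[0,0,0]],[[0.05,-0.07,0],[0,0,0]],[[0.05,-0.07,0],[0,0,0]],[[0.05,-0.07,0],[0,0,0]],[[0.05,-0.07,0],[0,0,0]],[[0.05,-0.07,0],[0,0,0]],[[0.05,-0.07,0],[0,0,0]],[[0.05,-0.07,0],[0,0,0]]]'|grep -E "pos|contact"; python3 -c "
from h import *
st()
p=viewer.grab_frame('scene');f=p['frame'];cv2.imwrite('pics/s1.png',cv2.resize(f[180:360,260:500],None,fx=3,fy=3))"
```

```text
ee_pos: [478.3, 29.6, 17.8]
contact_force: [-10.0, -14.2, -0.6]
t 23.95 p [478.3  29.6  17.8] yaw 0.8253 zt [-0.006  -0.0016 -1.    ] F [-10.  -14.2  -0.6] gap 0.176 ff 30.0
```

View pics/s1.png

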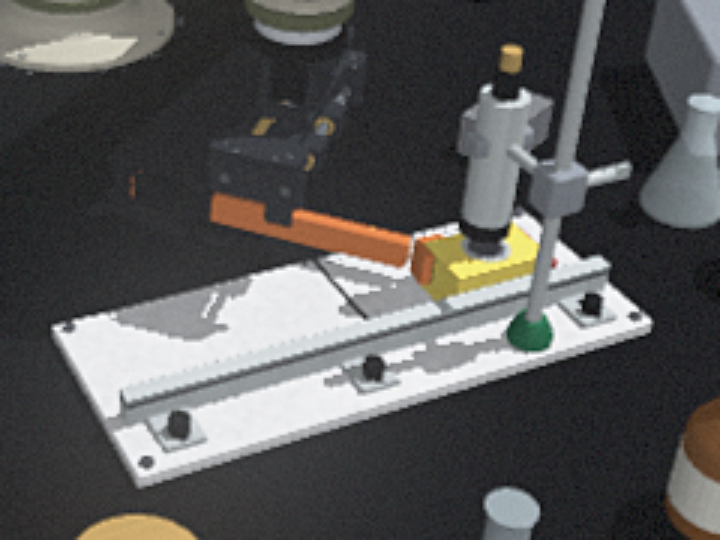

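The carrier appears to sit under the tube at (490,265), flat along the fence and up to the red stop at (553,263). I'll check yaw and gap numerically before retracting.

```bash
python3 -c "
from h import *
np.set_printoptions(precision=1,suppress=True)
p=viewer.grab_frame('scene');hsv=cv2.cvtColor(p['frame'],cv2.COLOR_BGR2HSV)
def P(m,b):
    z=np.zeros_like(m);z[b[1]:b[3],b[0]:b[2]]=m[b[1]:b[3],b[0]:b[2]];v,u=np.nonzero(z);return np.array([np.r_[rig(q),q[2]] for q in (dep(p,(a,c)) for a,c in zip(u,v)) if q is not None])
Y=P(cv2.inRange(hsv,(22,100,60),(35,255,255)),(395,240,455,285))
T=Y[(Y[:,2]>46)&(Y[:,2]<57)];print(len(Y),len(T),T.min(0),T.max(0))
r=cv2.minAreaRect(T[:,:2].astype(np.float32));print(r,cv2.boxPoints(r))
R=P(cv2.inRange(hsv,(0,140,60),(6,255,255))|cv2.inRange(hsv,(174,140,60),(179,255,255)),(425,255,460,285));print('red',len(R),R.min(0),R.max(0)) if len(R) else 0
p=viewer.grab_frame('top');hsv=cv2.cvtColor(p['frame'],cv2.COLOR_BGR2HSV)
Y=P(cv2.inRange(hsv,(22,100,60),(35,255,255)),(195,195,265,235));T=Y[(Y[:,2]>48)&(Y[:,2]<56)];print('top',len(T),np.percentile(T,[1,99],axis=0),cv2.minAreaRect(T[:,:2].astype(np.float32)))
R=P(cv2.inRange(hsv,(0,140,60),(6,255,255))|cv2.inRange(hsv,(174,140,60),(179,255,255)),(195,190,225,235));print('red',len(R),np.percentile(R,[2,98],axis=0))
"
```

```text
462 326 [-12.5  68.9  46.2] [ 38.3 151.2  55.9]
((13.623777389526367, 109.46128845214844), (81.59593963623047, 50.747318267822266), 85.6806869506836) [[-14.8  70.7]
 [ 35.9  66.9]
 [ 42.  148.2]
 [ -8.6 152.1]]
red 1 [ 33.2 160.   37.4] [ 33.2 160.   37.4]
top 179 [[-14.7  71.8  48.2]
 [ 30.7 150.7  55.7]] ((8.029579162597656, 111.44940185546875), (78.82303619384766, 48.05764389038086), 87.53922271728516)
red 60 [[-29.9 151.3  33.1]
 [ 27.2 163.9  40.7]]
```

```bash
python3 -m pendant '[[[-0.1,0.02,0],[0,0,0]],[[-0.2,0.04,0],[0,0,0]],[[-0.3,0.06,0],[0,0,0]],[[-0.4,0.06,0],[0,0,0]]]'|grep -E "pos|contact"; python3 -m pendant '[[[-0.1,0,0],[0,0,0]],[[-0.2,0,0],[0,0,0]],[[-0.3,0,0],[0,0,0]],[[-0.5,0,0],[0,0,0]]]'|grep -E "pos|contact"; python3 -m pendant '[[[-1,0,0],[0,0,0]],[[-2,0,0],[0,0,0]],[[-3,0,0],[0,0,0]],[[-4.5,0,0],[0,0,0]],[[-6,0,0],[0,0,0]],[[-6,0,0],[0,0,0]],[[-6,0,0],[0,0,0]]]'|grep -E "pos|contact"
python3 -c "
from h import *
st()
p=viewer.grab_frame('wrist');cv2.imwrite('pics/w4.png',p['frame'])
np.savez('w4.npz',**{k:p[k] for k in ('frame','depth','intrinsics','extrinsics')})
p=viewer.grab_frame('top');np.savez('t4.npz',**{k:p[k] for k in ('frame','depth','intrinsics','extrinsics')})"
```

```text
ee_pos: [479.0, 27.4, 18.5]
contact_force: [0.4, -1.5, -1.5]
ee_pos: [475.0, 23.9, 18.3]
contact_force: [-0.1, -0.1, -1.4]
ee_pos: [433.9, -21.1, 18.5]
contact_force: [0.3, -0.0, -1.1]
t 25.35 p [433.9 -21.1  18.5] yaw 0.8233 zt [-0.e+00  1.e-04 -1.e+00] F [ 0.3 -0.  -1.1] gap 0.173 ff 29.5
```

View pics/w4.png

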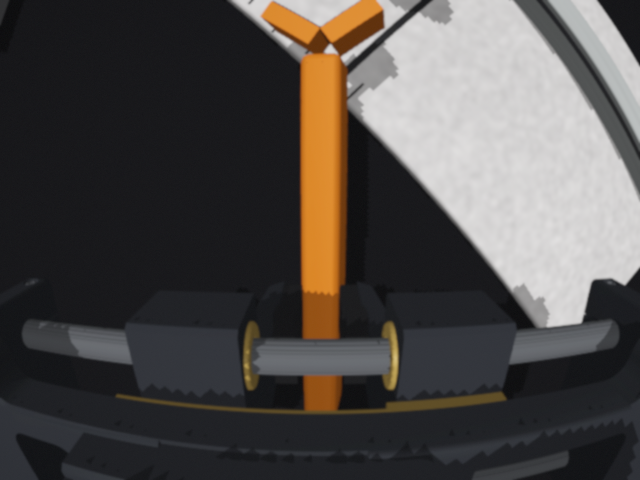

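The stick sits unchanged in the grip (bar at column 323, notch at (323,45)), and the carrier is out of this view. I'll check the seat in the saved top frame.

```bash
python3 -c "
from h import *
np.set_printoptions(precision=1,suppress=True)
p=np.load('t4.npz');p={k:p[k] for k in p};f=p['frame']
cv2.imwrite('pics/t4.png',cv2.resize(f[170:245,185:275],None,fx=8,fy=8,interpolation=cv2.INTER_CUBIC))
hsv=cv2.cvtColor(f,cv2.COLOR_BGR2HSV);y=cv2.inRange(hsv,(22,100,60),(35,255,255))
# near (-x) edge: lowest yellow row per column -> subpixel by luminance of saturation
sat=hsv[:,:,1].astype(float);E=[]
cols=[u for u in range(200,262) if y[195:235,u].sum()>255*4]
for u in cols:
    v=195+np.nonzero(y[195:235,u])[0].max(); w=sat[v-2:v+4,u];h=(sat[v-2,u]+sat[v+3,u])/2
    k=np.nonzero((w[:-1]>=h)&(w[1:]<h))[0]
    if len(k): k=k[0];E.append((u,v-2+k+(w[k]-h)/(w[k]-w[k+1])))
E=np.array(E);W=np.array([rig(atz(p,e,12)) for e in E]);print(cols[0],cols[-1]);print(W[::3])
m=slice(3,-3);print('slope dx/dy near edge',np.polyfit(W[m,1],W[m,0],1))
# deck near edge
D=[]
g=cv2.cvtColor(f,cv2.COLOR_BGR2GRAY).astype(float)
for u in range(192,345,3):
    c=g[225:250,u];k=np.argmin(np.diff(c));h=(c[k-2]+c[min(k+3,24)])/2;i=[j for j in range(k-2,k+3) if c[j]>=h>c[j+1]]
    if i:D.append(rig(atz(p,(u,225+i[0]+(c[i[0]]-h)/(c[i[0]]-c[i[0]+1])),12)))
D=np.array(D);print('deck slope',np.polyfit(D[:,1],D[:,0],1))
"
```

```text
209 240
[[ -8.2 157.7]
 [-12.7 149.7]
 [-13.  141.7]
 [-11.9 133.7]
 [-12.1 125.7]
 [-13.  104.3]
 [-13.   96.3]
 [-13.   88.2]
 [-13.5  80.2]]
slope dx/dy near edge [  0.  -13.8]Traceback (most recent call last):
  File "<string>", line 20, in <module>
    c=g[225:250,u];k=np.argmin(np.diff(c));h=(c[k-2]+c[min(k+3,24)])/2;i=[j for j in range(k-2,k+3) if c[j]>=h>c[j+1]]
                                                                                                       ~^^^
IndexError: index 25 is out of bounds for axis 0 with size 25
```

View pics/t4.png

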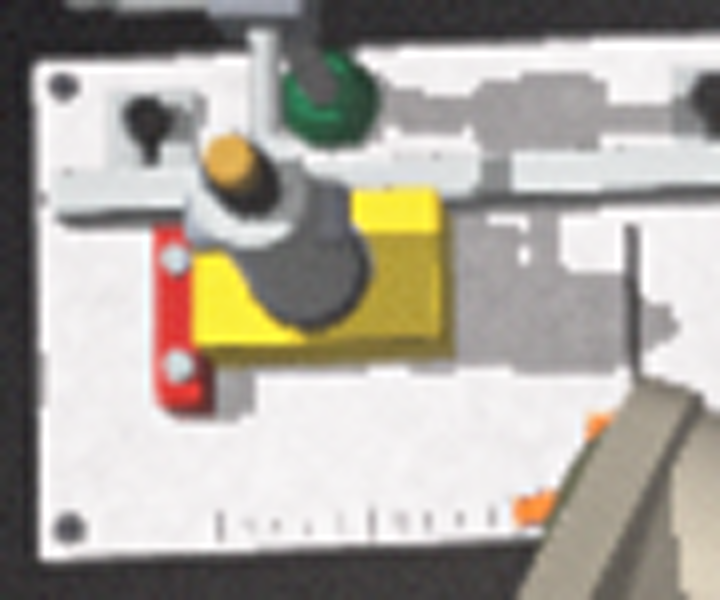

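The carrier in this crop lies parallel to the fence, with its front on the red stop at (195,300). It stayed put after the stick was withdrawn. Next I'll take the stick home.

```bash
python3 -m pendant '[[[0,0,-2],[0,0,0]],[[0,0,-4],[0,0,0]],[[0,0,-6],[0,0,0]],[[0,0,-8],[0,0,0]],[[0,0,-8],[0,0,0]],[[0,0,-8],[0,0,0]],[[0,0,-8],[0,0,0]]]'|grep -E "time|pos|contact"; python3 -c "
from h import *
st();plan(497,-368.5,98,.2284)"
```

```text
time: 26.03
ee_pos: [434.0, -20.1, 97.5]
contact_force: [0.2, -0.8, -2.2]
t 26.03 p [434.  -20.1  97.5] yaw 0.8257 zt [-1.1e-03  4.0e-04 -1.0e+00] F [ 0.2 -0.8 -2.2] gap 0.17 ff 29.5
shift [-21.341  28.255  -0.067] turn [-0.05  0.04 34.22]
```

```bash
python3 -m pendant '[[[-1,1.3,0],[0,0,2]],[[-3,4,0],[0,0,5]],[[-5,6.6,0],[0,0,8]],[[-7,9.2,0],[0,0,11]],[[-9,11.9,0],[0,0,14]],[[-11,14.5,0],[0,0,17]],[[-13,17.2,0],[0,0,20]],[[-15,19.8,0],[0,0,23]],[[-16,21.2,0],[0,0,25]],[[-16,21.2,0],[0,0,25]]]'|grep -E "time|pos|contact"; python3 -m pendant '[[[0,0,0],[0,0,0]],[[0,0,0],[0,0,0]]]'|grep -E "time|pos|contact"; python3 -c "
from h import *
st();plan(497,-368.5,95,.2284)"
```

```text
time: 26.87
ee_pos: [481.6, -284.9, 96.3]
contact_force: [-0.5, 0.4, -1.6]
time: 27.03
ee_pos: [481.1, -280.5, 97.2]
contact_force: [-0.3, -0.1, -1.9]
t 27.03 p [ 481.1 -280.5   97.2] yaw 0.3902 zt [-0.0018  0.002  -1.    ] F [-0.3 -0.1 -1.9] gap 0.173 ff 29.5
shift [-1.876  8.746  0.203] turn [-0.14  0.07  9.27]
```

```bash
python3 -m pendant '[[[-0.5,2,0],[0,0,2]],[[-1,4,0.1],[0,0,4]],[[-1.4,6,0.2],[0,0,6]],[[-1.7,8,0.2],[0,0,8]],[[-1.88,8.75,0.2],[0,0,9.3]],[[-1.88,8.75,0.2],[0,0,9.3]],[[-1.88,8.75,0.2],[0,0,9.3]],[[-1.88,8.75,0.2],[0,0,9.3]],[[-1.88,8.75,0.2],[0,0,9.3]]]'|grep -E "time|pos|contact"; python3 -c "
from h import *
st();plan(497,-368.5,95,.2284)"
```

```text
time: 27.78
ee_pos: [497.3, -368.6, 96.5]
contact_force: [1.3, 0.3, -2.4]
t 27.78 p [ 497.3 -368.6   96.5] yaw 0.2283 zt [-3.e-04  5.e-04 -1.e+00] F [ 1.3  0.3 -2.4] gap 0.171 ff 29.5
shift [-0.032 -0.015  0.149] turn [-0.03  0.01 -0.01]
```

```bash
python3 -m pendant '[[[0,0,2],[0,0,0]],[[0,0,4],[0,0,0]],[[0,0,5.5],[0,0,0]],[[0,0,6.5],[0,0,0]],[[0,0,7],[0,0,0]],[[0,0,7.05],[0,0,0]],[[0,0,7.05],[0,0,0]],[[0,0,7.05],[0,0,0]]]'|grep -E "time|pos|contact"; python3 -c "
from h import *
st();plan(497,-368.5,25.4,.2284)"
```

```text
time: 28.45
ee_pos: [497.7, -370.1, 26.6]
contact_force: [-0.4, -0.2, -1.3]
t 28.45 p [ 497.7 -370.1   26.6] yaw 0.2269 zt [ 9.e-04 -1.e-03 -1.e+00] F [-0.4 -0.2 -1.3] gap 0.176 ff 29.5
shift [-0.032 -0.167  0.117] turn [ 0.07 -0.04 -0.09]
```

```bash
python3 -m pendant '[[[-0.03,-0.15,0.05],[0,0,0]],[[-0.03,-0.15,0.12],[0,0,0]],[[-0.03,-0.15,0.12],[0,0,0]]]'|grep -E "time|pos|contact";python3 -m pendant '[[[0,0,0],[0,0,0]],[[0,0,0],[0,0,0]],[[0,0,0],[0,0,0]],[[0,0,0],[0,0,0]],[[0,0,0],[0,0,0]],[[0,0,0],[0,0,0]],[[0,0,0],[0,0,0]],[[0,0,0],[0,0,0]],[[0,0,0],[0,0,0]],[[0,0,0],[0,0,0]]]' 1;python3 -m pendant '[[[0,0,-1],[0,0,0]],[[0,0,-3],[0,0,0]],[[0,0,-6],[0,0,0]],[[0,0,-9],[0,0,0]],[[0,0,-12],[0,0,0]],[[0,0,-15],[0,0,0]],[[0,0,-15],[0,0,0]],[[0,0,-15],[0,0,0]],[[0,0,-15],[0,0,0]]]'; python3 -c "
from h import *
p=viewer.grab_frame('wrist');cv2.imwrite('pics/w5.png',p['frame'])
p=viewer.grab_frame('top');cv2.imwrite('pics/t5.png',p['frame'])"
```

```text
time: 28.7
ee_pos: [496.9, -368.6, 25.5]
contact_force: [-0.1, 0.7, 3.9]
time: 29.53
ee_pos: [496.7, -368.5, 24.7]
orientation: [[0.974, 0.225, 0.0], [0.225, -0.974, 0.0], [0.0, -0.0, -1.0]]
contact_force: [-0.5, -0.1, -0.3]
finger_gap: 0.907
finger_force: 0.0
time: 30.28
ee_pos: [496.4, -368.2, 174.3]
orientation: [[0.974, 0.225, -0.001], [0.225, -0.974, 0.001], [-0.0, -0.001, -1.0]]
contact_force: [0.4, 1.1, -0.3]
finger_gap: 1.003
finger_force: 0.0
```

View pics/w5.png

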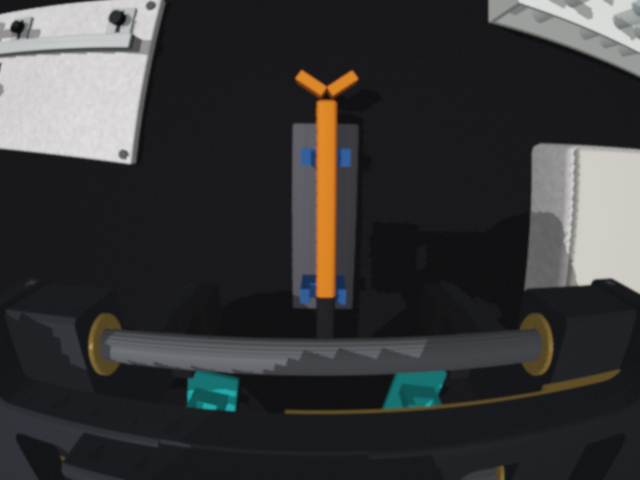

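The stick lies in both slots, with the bar at column 327 between the blue posts at rows 158 and 290. I'll run one numeric check on the carrier, then hand in.

```bash
python3 -c "
from h import *
a=np.load('t4.npz')['frame'];b=cv2.imread('pics/t5.png')
for f in (a,b):
    y=cv2.inRange(cv2.cvtColor(f,cv2.COLOR_BGR2HSV),(22,100,60),(35,255,255))[190:220,205:245];m=cv2.moments(y,True);print(m['m00'],m['m10']/m['m00'],m['m01']/m['m00'])
st();print(ctrl.hand_in())"
```

```text
390.0 22.22820512820513 16.153846153846153
390.0 22.225641025641025 16.21025641025641
t 30.38 p [ 496.3 -368.1  173.5] yaw 0.2266 zt [-0.0017  0.0018 -1.    ] F [ 0.9  0.6 -0.1] gap 1.0 ff 0.0
the job is handed in; nothing more can be done
None
```

I handed the job in at 30.4 s: the carrier was squared short of the line, fed along the fence and held on fence and stop for over half a second, and the stick is back in both slots of its rest. The wrist force stayed at or below about 14 N towards the fence and 17 N towards the stop in the readings, briefly above the 5 to 10 N asked. The carrier did not shift after the stick was drawn away.

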